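Spin the banding wheel and brake it on the mark

ROBOT

A 7-joint arm with a two-finger parallel gripper is mounted at the origin on the work surface. World frame = base frame: x ahead of the robot, y to its left, z up, the work surface at z = 0. Lengths are in m, angles in degrees, forces in N, time in s.
With the tool pointing down it reaches from about 0.4 to 0.9 m from the base axis. Payload 5.6 kg.
Tool frame: the origin (TCP) lies at the very end of the fingers, on their centre line; the grasp point (between the pads) lies r.grip_point_offset behind it (r.grip_point_offset is the distance from the TCP to the grasp point, in m); z points along the fingers, y is the direction in which the jaws open and shut (so a half turn about z gives the same grasp; the last joint's range is limited). The gripper opens to 92 mm and grips with 3 to 60 N. Pads are 20 mm wide; open, the fingers measure 128 mm over their backs; the gripper's body (75 mm by 189 mm) begins 69 mm behind the grasp point.
Start: joints at [68.755, 26.786, -0.665, 91.828, 0.344, 61.387, -3.226], TCP at [0.209, -0.615, 0.215] pointing down, gripper open.
Joint ranges: [-144.91, 144.91], [-17.63, 115.5], [-89.93, 88.59], [15.96, 139.68], [-74.01, 254.01], [8.47, 105.57], [-167.45, 167.45]. Speed limits (degrees/s): [147.25, 147.25, 180, 180, 180, 180, 180].

INTERFACE

Orientations are given as a 3x3 rotation matrix whose columns are the frame's x, y, z axes.
In Python, from bench import r, camera, job gives the robot as it stands.
- The arm moves only by the tool drive_tool, never from a script. Its argument "deltas" is a list of rows, each a list of 3 entries, a list of its own where there are three numbers: the opening, from 0 (shut) to 1 (fully open), then the shift along the tool's x, y, z in units of 60 mm (1.0 is 60 mm), then the turn, a rotation vector about the tool's x, y, z in units of 5 degrees (1.0 is 5 degrees). A call has 1 to 20 rows; each row shifts and turns the commanded pose from where the row before left it, along the tool's axes as they then stand; what a row does not reach is not made up. A row lasts 1/8 s, in which the tool goes at most 62.5 mm and 10.7 degrees, less where a joint would pass 70% of its speed; a pose out of reach is approached as far as the arm can. A call is refused whole if a number of a shift passes 1 or a number of a turn 1, either way. A call with a gripper value outside its range is refused whole. The fingers move at their own pace and stop on an object; "newtons" is the grip in N (left out, the last holds). Time passes only in rows, so rows that do not move let the fingers close. It gives the time, the measured TCP pose, the force and the opening at its end, in the units of the state.
- r.state(): the state, without advancing time (a new reading comes with each control period).
- camera(name): name is "side" or "top"; returns a dict with "frame" (384x512x3 uint8, red, green, blue), "range_z" (384x512 float32, m along the optical axis (not along the pixel's ray), 0 where there is no reading), "K" (3x3 intrinsics, pixels), "dist" ([k1, k2, p1, p2, k3] as OpenCV has them; the pictures are not rectified), "extrinsics" (4x4, takes a point from camera to world coordinates). Camera axes: x right, y up, looking along -z (the intrinsics and any distortion apply to the point x, -y, -z); pixel columns grow to the right and rows downward; lengths in m; the calibration is good to about 2 mm. A picture is of the moment at which its call begins.
- job.close_job(): hands the job in, once; it reports no verdict.
The state is a dict: "time_s": time; "joint_pos": joint angles; "qvel": joint speeds; "tau": joint torques, N m; "tcp_pos": TCP position; "tool_rot": TCP orientation; "force": force on the tool from outside, world axes, zero at the start; "torque": the same for the moment, N m; "grip_width": finger opening in m.
Only numpy, scipy, OpenCV 4.12 (cv2) and the standard library are available. Lean on these libraries where they do the work, as an engineer would, in place of code of your own. Each camera call takes 0.05 s, during which the arm holds its last target.

TASK

Flick the painter's banding wheel so that it spins freely anticlockwise (seen from above), and let its upright pin run past the two-post gate at least once without touching the wheel. Then, while it is still turning, brake it with a fingertip pressed on the flat top of the disc, not by the pin, so that it stops at its first halt with the pin between the two gate posts; keep the finger there until it is quite still, then take the hand away leaving it there. Lift nothing; leave the pot in the middle of the disc untouched and everything around where it is.

Things in the scene. Friction and masses are not known exactly. Their poses are not given: they have to be found in the camera images.
- stand: The banding wheel (painter's turntable) as a whole, fixed to the table; origin at the middle of its foot's underside, z up, x axis from the wheel's axis towards the gate. The gate: two upright steel posts, 10 mm dia, on a low bar beside the disc, 152 mm out along x, 34.7 mm either side of the x axis (69 mm apart), tops at height 68 mm, 8 mm above the disc's top face.
- wheel (a joint): Turn of disc and pin about the upright axis, rad, endless, all turns counted. 0 (and 6.28, 12.57, ...) = pin in the middle of the gate; grows anticlockwise seen from above. Starts between -4.4 and -1.3. Very free: a spinning wheel loses only 0.1 to 0.25 rad/s each second. A few newtons on the pin over 30 to 50 mm give 2 to 3 rad/s; 3 to 10 N pressed on the disc stop it in about 0.1 s.
- pin (a point): Centre of the foot of the pin, on the disc's top face (height 60 mm), 118 mm from the axis. The upright steel pin, 10 mm dia, rises 30 mm above the disc, the only thing that sticks up near the rim; fixed to the disc and turning with it, it cannot be pulled out.
- disc_centre (a point): Middle of the top face of the turning disc, on the axis, height 60 mm. The disc: bare aluminium, 260 mm dia x 12 mm thick, flat, fine turned rings on it, inertia about the axis 0.017 to 0.031 kg m2. Between pot and pin its top is bare (radius 30 to 112 mm).
- gate (a point): Fixed point: where the pin's foot is when it stands in the middle of the gate; 118 mm from the axis, height 60 mm. The pin is between the two posts while it is within 24 mm of this point (0.2 rad either way).
- pot: Small primed (chalk white) turned wooden pot, 56 mm dia at the belly, 50 mm high, standing loose in the middle of the disc and turning with it. Origin: centre of its underside.
- jar_wide: Bystander: squat closed glass jar, 60 mm dia x 62 mm high, near the wheel's stand. Origin: centre of its underside.
- jar_small: Bystander: small dark film-can-like jar with grey cap, 36 mm dia x 50 mm high, near the wheel's stand. Origin: centre of its underside.
- jar_tall: Bystander: slim white jar with lid, 44 mm dia x 75 mm high, near the wheel's stand. Origin: centre of its underside.
- tape: Bystander: roll of paper masking tape lying flat, 104 mm outer dia x 25 mm high. Origin: centre of its underside.
- cup: Bystander: empty open plastic cup, 72 mm dia at the mouth x 85 mm high. Origin: centre of its underside.
- knife: Bystander: palette knife (spatula) lying flat on the table. Origin: on the table, under its middle.
- bottle: Bystander: small clear glass bottle, 52 mm dia x 95 mm high. Origin: centre of its underside.
There are look-alikes about, which are no part of the job. Leave any green or yellow look-alike of the pot alone.

How it is judged (in metres and radians):
On the way, in this order (a step that is already met when the one before it is completed fails the run):
1. the wheel spins anticlockwise at over 1 rad/s with no finger on it (velocity of joint wheel above 1 rad/s and contact force between the fingers and stand below 0.05 N), for 0.2 s.
2. still spinning freely, the pin has run well past the gate (over a third of a turn) (value of joint wheel above 2.5 rad and velocity of joint wheel above 0.3 rad/s and contact force between the fingers and stand below 0.05 N), for 0.1 s.
3. a fingertip comes down on the disc while the wheel is still turning (velocity of joint wheel above 0.1 rad/s and contact force between the fingers and wheel_c0 above 0.2 N).
4. the wheel is stopped under the fingertip with the pin between the gate posts (velocity of joint wheel between -0.05 and 0.05 rad/s and contact force between the fingers and wheel_c0 above 0.2 N and horizontal distance between pin and gate below 0.024 m), for 0.1 s.
At the end, for the whole second after the job is handed in: The wheel is at rest with the pin between the gate posts (within 24 mm, 0.2 rad, of the gate's middle); the pot stands upright in the middle of the disc (within 15 mm of the axis); bystanders within 15 mm of where they were (horizontal distance between pin and gate below 0.024 m and velocity of joint wheel between -0.03 and 0.03 rad/s and horizontal distance between pot and disc_centre below 0.015 m and angle between pot's own z axis and vertical below 0.15 rad and z of pot in the frame of disc_centre below 0.008 m and distance of each of jar_wide, jar_small, jar_tall, tape, cup, knife, bottle from where it was at the start of the episode below 0.015 m); the robot touches nothing.
It fails at once if after the pin has first run past the gate, the wheel comes to a stop with the pin not between the posts (value of joint wheel above 0.3 rad and velocity of joint wheel below 0.03 rad/s and horizontal distance between pin and gate above 0.024 m).
It fails at once if after the pin has first run past the gate, the fingers touch the pin (value of joint wheel above 0.3 rad and contact force between the fingers and wheel_c1 above 0.3 N).
It fails at once if the pot is touched, lifted, tipped or shifted (contact force between any of the fingers, the arm and pot above 0.5 N or not (horizontal distance between pot and disc_centre below 0.015 m) or not (angle between pot's own z axis and vertical below 0.15 rad) or not (z of pot in the frame of disc_centre below 0.008 m)).
It fails at once if a bystander is moved by more than 15 mm or tipped (distance of any of jar_wide, jar_small, jar_tall, tape, cup, knife, bottle from where it was at the start of the episode above 0.015 m or angle between any of jar_wide, jar_small, jar_tall, tape, cup, bottle's own z axis and vertical above 0.3 rad).
It also fails if it takes over 51 s, if anything falls off the work surface, if the arm or the gripper's body presses on something with over 40 N, if the wrist force passes 120 N, or if a joint passes its speed limit or range.

## Working session

There is one attempt and no reset: what is moved stays moved. The work goes in short steps, Python scripts to look and compute and a tool call to move; the robot and the scene stay as the last step left them, time stands still between calls to the robot, and variables do not carry over. Pictures are saved under pics/ and viewed, and the job is handed in when it is done.

Besides the shell and the picture viewer there is one more tool, called after "Call:" as name([rows], argument=value, ...), one row to a line, values as JSON. drive_tool: Moves the arm, as the interface text tells. Its arguments: {"type":"object","properties":{"deltas":{"type":"array"},"newtons":{"type":"number"}},"required":["deltas"]}

```bash
ls; mkdir -p pics
python3 - <<'E'
from bench import r,camera,job
import cv2,numpy as np
s=r.state();print(s['time_s'],s['tcp_pos'],np.round(s['tool_rot'],3),s['force'],s['grip_width'],r.grip_point_offset)
for n in('top','side'):
    c=camera(n);cv2.imwrite(f'pics/{n}0.png',cv2.cvtColor(c['frame'],cv2.COLOR_RGB2BGR));print(n,c['K'],c['dist'],c['extrinsics'])
    np.savez(f'pics/{n}0.npz',**{k:np.array(v) for k,v in c.items()})
E
```

```text
pics
0.0 [ 0.20901711 -0.61485399  0.21363682] [[ 0.947  0.322 -0.001]
 [ 0.322 -0.947  0.002]
 [-0.    -0.002 -1.   ]] [-0.26210591 -0.48660605 -0.65601842] 0.0920222433063987 0.0187
top [[384.66422761   0.         256.94504525]
 [  0.         384.66422761 193.46344581]
 [  0.           0.           1.        ]] [-0.02188824  0.          0.          0.          0.        ] [[ 0.0171927   0.98288674 -0.18340684  0.34091652]
 [-0.99984904  0.01644027 -0.00562237 -0.00486054]
 [-0.0025109   0.18347582  0.98302102  1.35559691]
 [ 0.          0.          0.          1.        ]]
side [[427.53656848   0.         255.56467673]
 [  0.         427.53656848 196.03445039]
 [  0.           0.           1.        ]] [-0.16138903  0.          0.          0.          0.        ] [[ 0.7300761   0.40888818 -0.54753935 -0.19805133]
 [-0.68300825  0.410691   -0.60401377 -0.8675074 ]
 [-0.02210461  0.81494991  0.57910968  0.87617065]
 [ 0.          0.          0.          1.        ]]
```

View pics/top0.png

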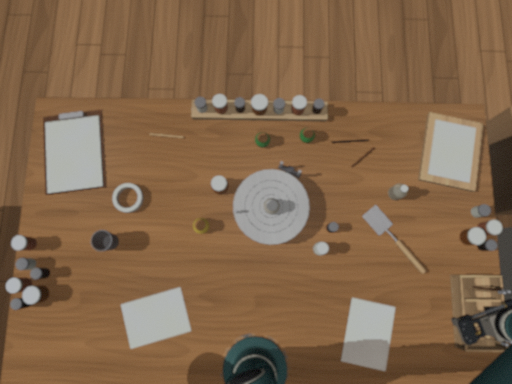

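View pics/side0.png

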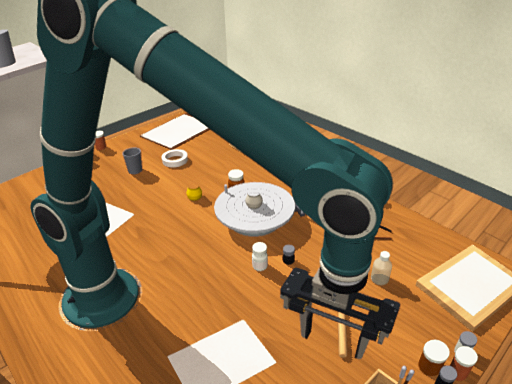

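The top view shows the disc centred near (271,206) and a gate-like thing near (290,170). A possible pin is at (240,211). I'll enlarge both views to check.

Run:
```python
import cv2
a=cv2.imread('pics/top0.png')[150:262,200:350];cv2.imwrite('pics/top0c.png',cv2.resize(a,None,fx=5,fy=5,interpolation=cv2.INTER_CUBIC))
a=cv2.imread('pics/side0.png')[160:280,180:320];cv2.imwrite('pics/side0c.png',cv2.resize(a,None,fx=5,fy=5,interpolation=cv2.INTER_CUBIC))
```

```text
(no output)
```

View pics/top0c.png

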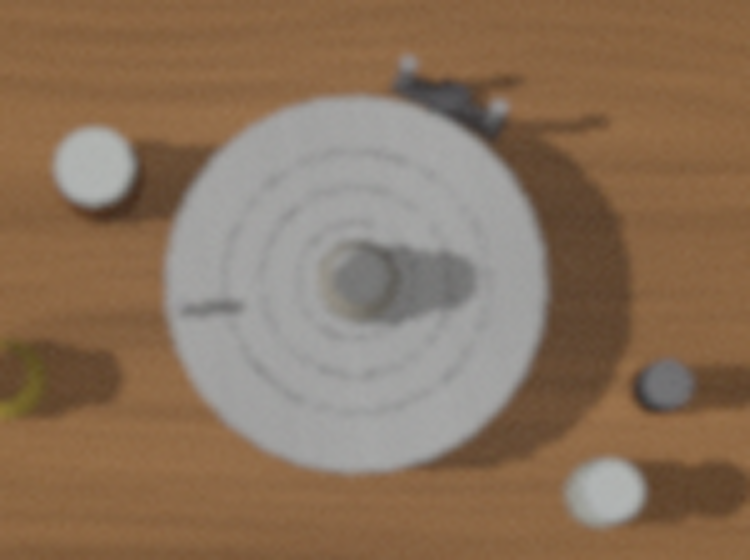

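View pics/side0c.png

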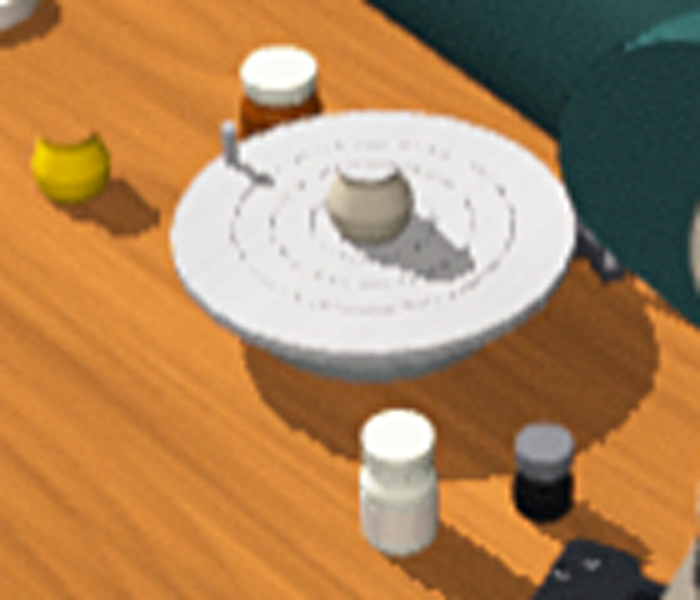

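```bash
cat > h.py <<'E'
import numpy as np,cv2
def load(n): 
    d=np.load(f'pics/{n}.npz'); return {k:d[k] for k in d.files}
def ray(c,px,z):
    p=cv2.undistortPoints(np.array(px,float).reshape(-1,1,2),c['K'],c['dist']).reshape(-1,2)
    E=c['extrinsics']; d=np.c_[p[:,0],-p[:,1],-np.ones(len(p))]@E[:3,:3].T; o=E[:3,3]
    return o+d*((z-o[2])/d[:,2])[:,None]
def proj(c,P):
    E=np.linalg.inv(c['extrinsics']); q=np.atleast_2d(P)@E[:3,:3].T+E[:3,3]
    q=q*[1,-1,-1]
    return cv2.projectPoints(q.astype(float),np.zeros(3),np.zeros(3),c['K'],c['dist'])[0].reshape(-1,2)
E
python3 - <<'E'
from h import *
t=load('top0');s=load('side0')
hsv=cv2.cvtColor(t['frame'],cv2.COLOR_RGB2HSV)
m=((hsv[...,1]<60)&(hsv[...,2]>90)).astype(np.uint8)
m[:, :225]=0;m[:,320:]=0;m[:160]=0;m[250:]=0
m=cv2.morphologyEx(m,cv2.MORPH_OPEN,np.ones((7,7)))
cs=max(cv2.findContours(m,0,2)[0],key=cv2.contourArea)[:,0].astype(float)
W=ray(t,cs,.06)[:,:2]
A=np.c_[2*W,np.ones(len(W))];b=(W**2).sum(1)
for _ in range(3):
    x=np.linalg.lstsq(A,b,rcond=None)[0];R=np.sqrt(x[2]+x[:2]@x[:2]);e=np.abs(np.linalg.norm(W-x[:2],axis=1)-R);k=e<.004;A,b,W=A[k],b[k],W[k]
C=x[:2];print('disc',C,R,len(W))
g=ray(t,[(281.4,162.4),(300,171)],.068);print('posts',g,np.linalg.norm(g[0]-g[1]))
for q in g: print(np.linalg.norm(q[:2]-C))
M=g.mean(0)[:2]-C;print('gate r',np.linalg.norm(M),np.degrees(np.arctan2(M[1],M[0])))
p=ray(s,[(226.4,192.4)],.06)[0];P=p[:2]-C;print('pin side',p,np.linalg.norm(P),np.degrees(np.arctan2(P[1],P[0])))
p=ray(s,[(225.8,185.5)],.09)[0];P=p[:2]-C;print('pin side top',p,np.linalg.norm(P),np.degrees(np.arctan2(P[1],P[0])))
p=ray(t,[(236.5,211.5)],.09)[0];P=p[:2]-C;print('pin top',p,np.linalg.norm(P),np.degrees(np.arctan2(P[1],P[0])))
# side-camera disc ellipse
print('proj centre',proj(s,[*C,.06]),proj(t,[*C,.06]))
print('pot top',ray(t,[(272.5,206)],.05+.06))
for n,px,z in [('tall white?',(321,248),.075),('small',(333,227),.05),('wide',(219,183),.062),('yellow',(201,226),.04)]: print(n,ray(t,[px],z)[0][:2],np.linalg.norm(ray(t,[px],z)[0][:2]-C))
E
```

```text
disc [ 0.54130323 -0.0458461 ] 0.1300955027237324 108
posts [[ 0.69180386 -0.08015904  0.068     ]
 [ 0.66229165 -0.14435659  0.068     ]] 0.07065617861138125
0.154362612321602
0.15602087735057074
gate r 0.15111946013669003 -26.06975360484764
pin side [0.51873408 0.0680389  0.06      ] 0.11609978292217978 101.20934877565942
pin side top [0.51659136 0.06569947 0.09      ] 0.11425012145221877 102.49158380755297
pin top [0.5150269 0.0691735 0.09     ] 0.11798285321995919 102.86844026165059
proj centre [[254.51432344 203.93134801]] [[270.94296005 205.62622178]]
pot top [[ 0.53241766 -0.04937436  0.11      ]]
tall white? [ 0.40025483 -0.21212277] 0.21804261533631233
small [ 0.47288269 -0.25787739] 0.22279730436552145
wide [0.61669768 0.13368582] 0.19472040040951585
yellow [0.46970577 0.19249246] 0.24886033233360694
```

Candidates, by pixel:
- **Wheel:** the only disc is at top (271,206). Its fitted radius is 130.1 mm, as it should be.
- **Pot:** the one meant is the chalk-white one at (272,206) in the middle of the disc. The green pots at (262,140) and (306,136) and the yellow one at (201,226) are the look-alikes.
- **Pin:** side view (226,192), top view (236,211). It sits at r ≈ 116–118 mm and world angle ≈ 102°.
- **Gate posts:** top view (281,162) and (300,171). They are 70.7 mm apart and their midpoint is 151 mm out, at −26°.

That puts the wheel at ≈ −4.04 rad. Next I turn the hand and close the fingers.

Call:
drive_tool([
  [0,[0,0,0],[0,0,-1]],
  [0,[0,0,0],[0,0,-1]],
  [0,[0,0,0],[0,0,-1]],
  [0,[0,0,0],[0,0,-1]],
  [0,[0,0,0],[0,0,-1]],
  [0,[0,0,0],[0,0,-1]],
  [0,[0,0,0],[0,0,-1]],
  [0,[0,0,0],[0,0,-1]],
  [0,[0,0,0],[0,0,-1]],
  [0,[0,0,0],[0,0,-1]],
  [0,[0,0,0],[0,0,-1]],
  [0,[0,0,0],[0,0,-1]],
  [0,[0,0,0],[0,0,-1]],
  [0,[0,0,0],[0,0,-1]],
  [0,[0,0,0],[0,0,-1]],
  [0,[0,0,0],[0,0,-1]],
  [0,[0,0,0],[0,0,-1]],
  [0,[0,0,0],[0,0,-1]],
  [0,[0,0,0],[0,0,-1]],
], newtons=20)

```text
time_s: 2.48
tcp_pos: [0.209, -0.6151, 0.214]
tool_rot: [[-0.406, 0.914, -0.0], [0.914, 0.406, 0.001], [0.001, 0.0, -1.0]]
force: [0.4, -0.1, 1.0]
grip_width: 0.0001
```

Call:
drive_tool([
  [0,[0.575,0.653,0],[0,0,0]],
  [0,[0.575,0.653,0],[0,0,0]],
  [0,[0.575,0.653,0],[0,0,0]],
  [0,[0.575,0.653,0],[0,0,0]],
  [0,[0.575,0.653,0],[0,0,0]],
  [0,[0.575,0.653,0],[0,0,0]],
  [0,[0.575,0.653,0],[0,0,0]],
  [0,[0.575,0.653,0],[0,0,0]],
  [0,[0.575,0.653,0],[0,0,0]],
  [0,[0.575,0.653,0],[0,0,0]],
  [0,[0.575,0.653,0],[0,0,0]],
  [0,[0.575,0.653,0],[0,0,0]],
])

```text
time_s: 3.98
tcp_pos: [0.4729, -0.0457, 0.2145]
tool_rot: [[-0.403, 0.915, -0.0], [0.915, 0.403, -0.0], [-0.0, -0.0, -1.0]]
force: [0.5, -0.4, 0.1]
grip_width: 0.0002
```

Call:
drive_tool([
  [0,[0,0,0],[0,0,0]],
])

```text
time_s: 4.1
tcp_pos: [0.4734, -0.0428, 0.2146]
tool_rot: [[-0.41, 0.912, 0.001], [0.912, 0.41, 0.002], [0.001, 0.001, -1.0]]
force: [-0.1, -0.2, -0.1]
grip_width: 0.0003
```

```bash
cat > snap.py <<'E'
import sys
from bench import r,camera
import cv2,numpy as np
def snap(n,tag):
    c=camera(n);np.savez(f'pics/{n}{tag}.npz',**{k:np.array(v) for k,v in c.items()})
    cv2.imwrite(f'pics/{n}{tag}.png',cv2.cvtColor(c['frame'],cv2.COLOR_RGB2BGR));return c
E
python3 - <<'E'
from snap import *
a=snap('top','1');b=snap('side','1')
A=cv2.resize(a['frame'][130:280,160:360],None,fx=2,fy=2);B=cv2.resize(b['frame'][130:280,120:320],None,fx=2,fy=2)
cv2.imwrite('pics/both1.png',cv2.cvtColor(np.hstack([A,B]),cv2.COLOR_RGB2BGR))
print(r.state()['tcp_pos'],r.state()['joint_pos'])
E
```

```text
[ 0.4721551  -0.04707041  0.21416544] [ 37.9328495   14.63002101 -41.28080459 113.56827733  11.61270703
  55.95166787  14.84786553]
```

View pics/both1.png

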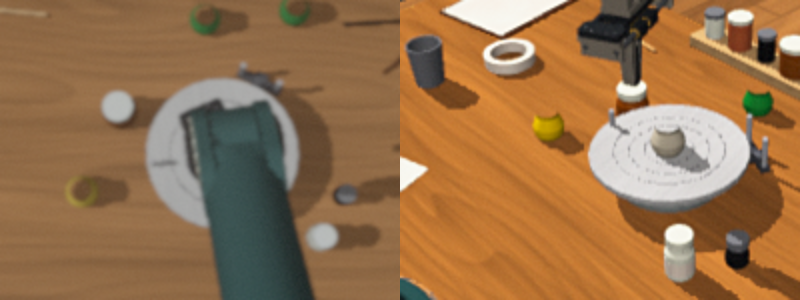

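The side view shows the whole disc, the pin and the gate with the arm in place, so I'll track with that camera. Next I go down and calibrate the press while the wheel is at rest.

Call:
drive_tool([
  [0,[0,0,0.8],[0,0,0]],
  [0,[0,0,0.8],[0,0,0]],
  [0,[0,0,0.6],[0,0,0]],
  [0,[0,0,0.15],[0,0,0]],
])

```text
time_s: 4.7
tcp_pos: [0.4704, -0.0486, 0.0716]
tool_rot: [[-0.401, 0.916, -0.005], [0.916, 0.401, 0.0], [0.002, -0.004, -1.0]]
force: [-0.3, 0.5, 0.7]
grip_width: 0.0002
```

Call:
drive_tool([
  [0,[0,0,0.1],[0,0,0]],
])

```text
time_s: 4.82
tcp_pos: [0.4729, -0.048, 0.0679]
tool_rot: [[-0.402, 0.916, 0.001], [0.916, 0.402, -0.0], [-0.001, 0.0, -1.0]]
force: [0.2, -0.1, -0.1]
grip_width: 0.0005
```

Call:
drive_tool([
  [0,[0,0,0],[0,0,0]],
])

```text
time_s: 4.95
tcp_pos: [0.4732, -0.0475, 0.0684]
tool_rot: [[-0.403, 0.915, 0.001], [0.915, 0.403, -0.001], [-0.001, 0.001, -1.0]]
force: [0.2, -0.2, -0.3]
grip_width: 0.0008
```

Call:
drive_tool([
  [0,[0,0,0.15],[0,0,0]],
])

```text
time_s: 5.08
tcp_pos: [0.4741, -0.0474, 0.06]
tool_rot: [[-0.403, 0.915, 0.003], [0.915, 0.403, -0.001], [-0.002, 0.003, -1.0]]
force: [-15.9, -1.0, 113.9]
grip_width: 0.0001
```

Call:
drive_tool([
  [0,[0,0,0],[0,0,0]],
])

```text
time_s: 5.2
tcp_pos: [0.474, -0.0472, 0.0604]
tool_rot: [[-0.403, 0.915, 0.003], [0.915, 0.403, -0.002], [-0.003, 0.002, -1.0]]
force: [-3.6, -0.4, 15.0]
grip_width: 0.0006
```

Call:
drive_tool([
  [0,[0,0,0.03],[0,0,0]],
])

```text
time_s: 5.32
tcp_pos: [0.4741, -0.0474, 0.0602]
tool_rot: [[-0.403, 0.915, 0.002], [0.915, 0.403, -0.004], [-0.004, 0.001, -1.0]]
force: [-13.0, -1.3, 51.6]
grip_width: 0.0006
```

Call:
drive_tool([
  [0,[0,0,0.03],[0,0,0]],
])

```text
time_s: 5.45
tcp_pos: [0.4741, -0.0474, 0.0601]
tool_rot: [[-0.403, 0.915, 0.002], [0.915, 0.403, -0.005], [-0.006, -0.0, -1.0]]
force: [-19.2, -0.2, 72.6]
grip_width: 0.0006
```

Contact is at z ≈ 0.0603. The stiffness is about 15 N/mm, and the fast touch peaked near 114 N, so the real touch must be gentle. Now I lift and go round behind the pin.

Call:
drive_tool([
  [0,[0,0,-0.4],[0,0,0]],
  [0,[0,0,-0.75],[0,0,0]],
  [0,[0.507,0.663,0],[0,0,0]],
  [0,[0.507,0.663,0],[0,0,0]],
  [0,[0.507,0.663,0],[0,0,0]],
  [0,[0,0,0],[0,0,0]],
])

```text
time_s: 6.2
tcp_pos: [0.5461, 0.0892, 0.1245]
tool_rot: [[-0.408, 0.913, 0.002], [0.913, 0.408, 0.003], [0.002, 0.003, -1.0]]
force: [-0.5, -0.0, 0.1]
grip_width: 0.0002
```

Run:
```python
from snap import *
b=snap('side','2')
B=cv2.resize(b['frame'][110:260,160:360],None,fx=4,fy=4)
cv2.imwrite('pics/s2.png',cv2.cvtColor(B,cv2.COLOR_RGB2BGR))
print(r.state()['time_s'],r.state()['tcp_pos'])
```

```text
6.25 [0.54516927 0.08642427 0.12400905]
```

View pics/s2.png

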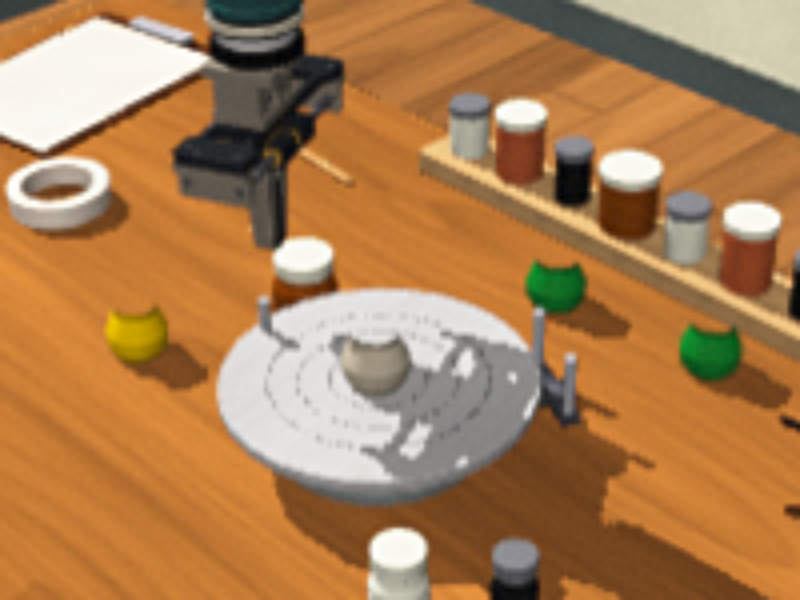

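Call:
drive_tool([
  [0,[0,0,0.6],[0,0,0]],
  [0,[0,0,0.3],[0,0,0]],
  [0,[0,0,0],[0,0,0]],
])

```text
time_s: 6.62
tcp_pos: [0.5438, 0.0834, 0.0688]
tool_rot: [[-0.402, 0.916, -0.003], [0.916, 0.402, -0.001], [0.0, -0.003, -1.0]]
force: [-1.1, -1.0, -0.3]
grip_width: 0.0002
```

Call:
drive_tool([
  [0,[0,-0.2,0],[0,0,0]],
  [0,[-0.03,-0.4,0],[0,0,0]],
  [0,[-0.07,-0.62,0],[0,0,0]],
  [0,[0,0,-0.5],[0,0,0]],
  [0,[0,0,-0.5],[0,0,0]],
])

```text
time_s: 7.25
tcp_pos: [0.4796, 0.0489, 0.1315]
tool_rot: [[-0.403, 0.915, 0.001], [0.915, 0.403, -0.001], [-0.001, 0.0, -1.0]]
force: [0.8, -0.2, 0.3]
grip_width: 0.0002
```

Run:
```python
from snap import *
b=snap('side','3')
B=cv2.resize(b['frame'][110:260,160:360],None,fx=4,fy=4)
cv2.imwrite('pics/s3.png',cv2.cvtColor(B,cv2.COLOR_RGB2BGR))
print(r.state()['time_s'],r.state()['tcp_pos'])
```

```text
7.3 [0.48221769 0.04971176 0.1350436 ]
```

View pics/s3.png

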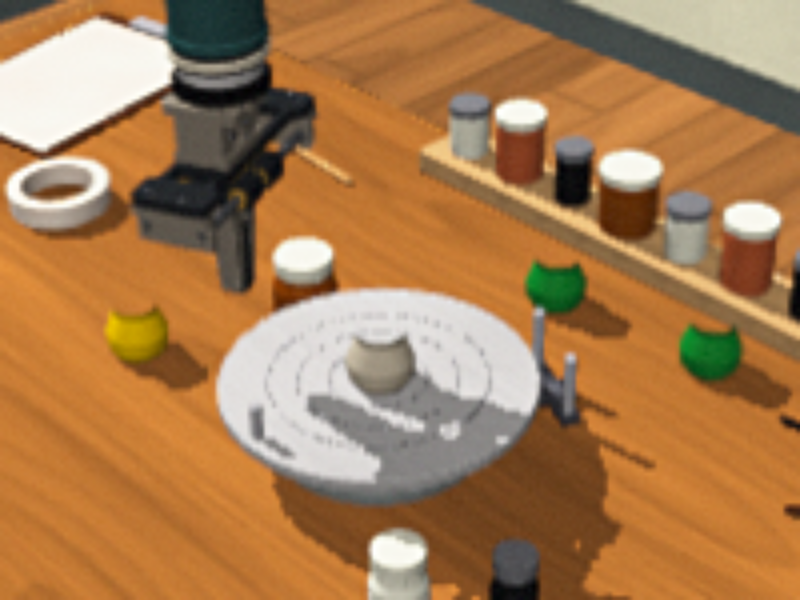

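Pin foot is now at about (224,219) and moving on anticlockwise, with the hand clear. I go to the braking spot, high for now, then time the wheel.

Call:
drive_tool([
  [0,[-0.71,-0.395,0],[0,0,0]],
  [0,[-0.71,-0.395,0],[0,0,0]],
  [0,[0,0,0.5],[0,0,0]],
  [0,[0,0,0.4],[0,0,0]],
  [0,[0,0,0.1],[0,0,0]],
])

```text
time_s: 7.92
tcp_pos: [0.4703, -0.0478, 0.0695]
tool_rot: [[-0.403, 0.915, -0.001], [0.915, 0.403, -0.0], [0.0, -0.001, -1.0]]
force: [0.2, 0.5, 0.0]
grip_width: 0.0004
```

Run:
```python
from snap import *
ims=[]
for i in range(4):
    t0=r.state()['time_s'];b=snap('side','4_%d'%i)
    print(t0,r.state()['time_s'])
    ims.append(cv2.resize(b['frame'][165:245,205:305],None,fx=4,fy=3.75))
B=np.vstack([np.hstack(ims[:2]),np.hstack(ims[2:])])
cv2.imwrite('pics/s4.png',cv2.cvtColor(B,cv2.COLOR_RGB2BGR));print(B.shape)
print(r.state()['time_s'],r.state()['tcp_pos'])
```

```text
7.925 7.975
7.975 8.025
8.025 8.075
8.075 8.125
(600, 800, 3)
8.125 [ 0.47197598 -0.04724391  0.07090226]
```

View pics/s4.png

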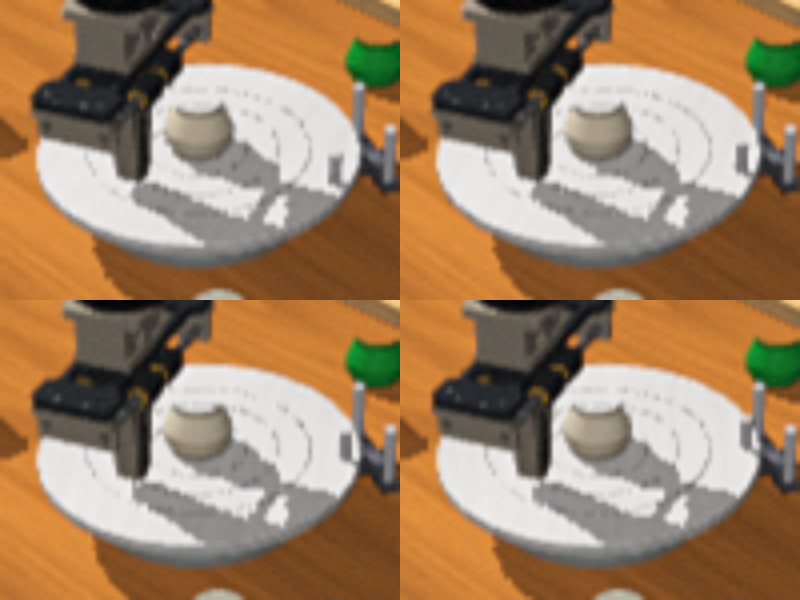

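```bash
cat >> h.py <<'E'
C=np.array([.5413,-.0458]);G=np.radians(-26.07)
def ang(c,px,z):
    p=ray(c,[px],z)[0][:2]-C; return np.linalg.norm(p),(np.arctan2(p[1],p[0])-G)%(2*np.pi)
E
python3 - <<'E'
from h import *
T=[7.925,7.975,8.025,8.075]
for i,(u,v) in enumerate([(336,155),(342,145),(347,137),(346,124)]):
    c=load(f'side4_{i}');R,a=ang(c,(205+u/4,165+v/3.75),.09);print(T[i],R,a-2*np.pi)
c=load('side3');print(7.25,ang(c,(160+257/4,110+408/4),.09))
E
```

```text
7.925 0.12052618303959749 -0.7826472147709564
7.975 0.11994046521197231 -0.6606403014615321
8.025 0.12093432262375382 -0.5615339125140251
8.075 0.11794772355293416 -0.4085509288306106
7.25 (np.float64(0.12037424340549556), np.float64(3.561078613565415))
```

Call:
drive_tool([
  [0,[0,0,0],[0,0,0]],
  [0,[0,0,0],[0,0,0]],
  [0,[0,0,0],[0,0,0]],
  [0,[0,0,0],[0,0,0]],
  [0,[0,0,0],[0,0,0]],
  [0,[0,0,0],[0,0,0]],
  [0,[0,0,0],[0,0,0]],
  [0,[0,0,0],[0,0,0]],
  [0,[0,0,0],[0,0,0]],
  [0,[0,0,0],[0,0,0]],
  [0,[0,0,0],[0,0,0]],
  [0,[0,0,0],[0,0,0]],
  [0,[0,0,0],[0,0,0]],
  [0,[0,0,0],[0,0,0]],
])

```text
time_s: 9.88
tcp_pos: [0.4714, -0.0474, 0.07]
tool_rot: [[-0.403, 0.915, -0.0], [0.915, 0.403, -0.0], [-0.0, -0.0, -1.0]]
force: [0.4, -0.2, -1.0]
grip_width: 0.0002
```

```bash
cat > seq.py <<'E'
from snap import *
import sys
tag,n,gap=sys.argv[1],int(sys.argv[2]),int(sys.argv[3])
ims=[]
for i in range(n):
    t0=r.state()['time_s'];b=snap('side',f'{tag}_{i}');print(i,t0)
    ims.append(cv2.resize(b['frame'][165:245,205:305],None,fx=4,fy=3.75))
    if i<n-1:
        for _ in range(gap): camera('top')
while len(ims)<4: ims.append(ims[0]*0)
B=np.vstack([np.hstack(ims[:2]),np.hstack(ims[2:4])])
cv2.imwrite(f'pics/s{tag}.png',cv2.cvtColor(B,cv2.COLOR_RGB2BGR))
s=r.state();print(s['time_s'],s['tcp_pos'],s['force'])
E
python3 seq.py 5 4 1
```

```text
0 9.875
1 9.975
2 10.075
3 10.175
10.225 [ 0.47140519 -0.04744409  0.06998468] [ 0.05557392 -0.50508042  0.35378012]
```

View pics/s5.png

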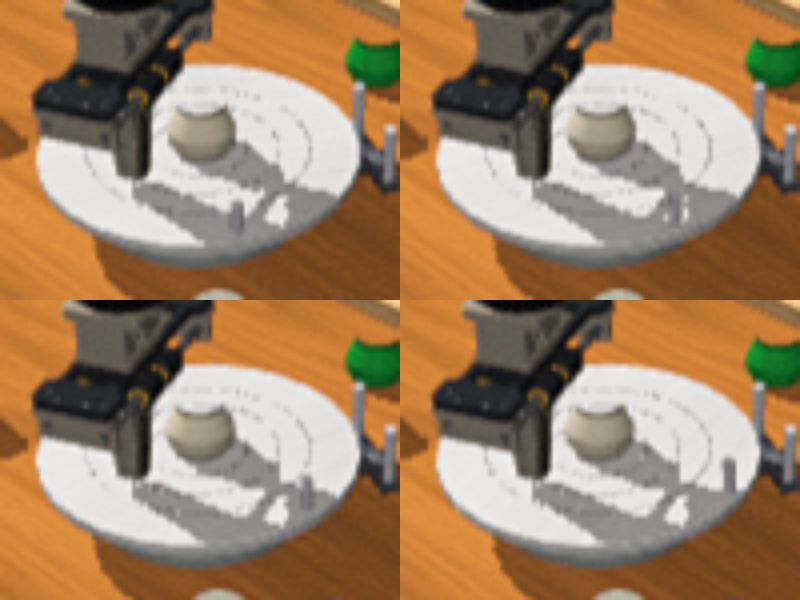

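Run:
```python
from h import *
T=[9.875,9.975,10.075,10.175];A=[]
for i,(u,v) in enumerate([(237,202),(277,190),(307,177),(330,160)]):
    c=load(f'side5_{i}');R,a=ang(c,(205+u/4,165+v/3.75),.09);A.append(a);print(T[i],R,a)
print(np.polyfit(np.array(T)-T[-1],A,1), (A[3]+.7826)/(10.175-7.925))
```

```text
9.875 0.11949393643151836 4.6666846839289455
9.975 0.11759598808085665 4.948399819657375
10.075 0.11876958335815957 5.188180302531489
10.175 0.1194829268914935 5.431743729278494
[2.53495762 5.43899578] 2.761930546345996
```

Call:
drive_tool([
  [0,[0,0,0],[0,0,0]],
  [0,[0,0,0],[0,0,0]],
  [0,[0,0,0],[0,0,0]],
  [0,[0,0,0],[0,0,0]],
  [0,[0,0,0],[0,0,0]],
  [0,[0,0,0],[0,0,0]],
  [0,[0,0,0],[0,0,0]],
  [0,[0,0,0],[0,0,0]],
  [0,[0,0,0],[0,0,0]],
  [0,[0,0,0],[0,0,0]],
  [0,[0,0,0],[0,0,0]],
  [0,[0,0,0],[0,0,0]],
  [0,[0,0,0],[0,0,0]],
  [0,[0,0,0],[0,0,0]],
  [0,[0,0,0],[0,0,0]],
  [0,[0,0,0],[0,0,0]],
  [0,[0,0,0],[0,0,0]],
  [0,[0,0,0],[0,0,0]],
  [0,[0,0,0],[0,0,0]],
  [0,[0,0,0],[0,0,0]],
])

```text
time_s: 12.72
tcp_pos: [0.4714, -0.0474, 0.07]
tool_rot: [[-0.403, 0.915, -0.0], [0.915, 0.403, -0.0], [-0.0, -0.0, -1.0]]
force: [0.2, -0.1, -0.1]
grip_width: 0.0
```

```bash
python3 seq.py 6 4 1
```

```text
0 12.725
1 12.825
2 12.925
3 13.025
13.075 [ 0.47141501 -0.04743635  0.06996846] [ 0.33726075 -0.39363996 -0.12183226]
```

View pics/s6.png

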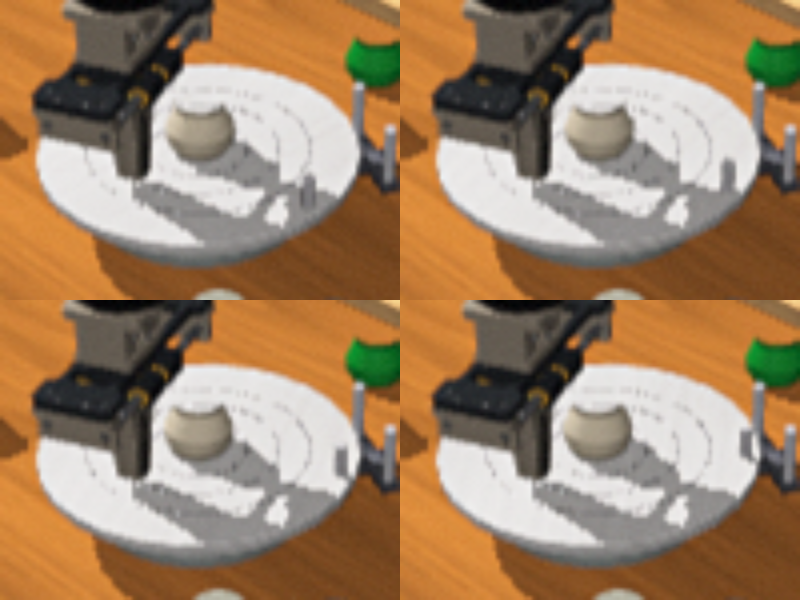

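From frame 12.725 matching frame 10.075, one turn took 2.65 s, so v ≈ 2.37 rad/s with a loss of about 0.17 rad/s². I expect the pass at 18.85 rad near t ≈ 16.8 s at about 1.5 rad/s, and I'll brake there. For now I lower to a 3.7 mm hover and wait.

Call:
drive_tool([
  [0,[0,0,0.06],[0,0,0]],
  [0,[0,0,0.04],[0,0,0]],
  [0,[0,0,0],[0,0,0]],
  [0,[0,0,0],[0,0,0]],
  [0,[0,0,0],[0,0,0]],
  [0,[0,0,0],[0,0,0]],
  [0,[0,0,0],[0,0,0]],
  [0,[0,0,0],[0,0,0]],
  [0,[0,0,0],[0,0,0]],
  [0,[0,0,0],[0,0,0]],
  [0,[0,0,0],[0,0,0]],
  [0,[0,0,0],[0,0,0]],
  [0,[0,0,0],[0,0,0]],
  [0,[0,0,0],[0,0,0]],
  [0,[0,0,0],[0,0,0]],
  [0,[0,0,0],[0,0,0]],
  [0,[0,0,0],[0,0,0]],
  [0,[0,0,0],[0,0,0]],
])

```text
time_s: 15.32
tcp_pos: [0.4714, -0.0474, 0.064]
tool_rot: [[-0.403, 0.915, -0.0], [0.915, 0.403, -0.0], [-0.0, -0.0, -1.0]]
force: [-0.9, 0.1, 0.2]
grip_width: 0.0003
```

```bash
python3 seq.py 7 4 1
```

```text
0 15.325
1 15.425
2 15.525
3 15.625
15.675 [ 0.47140391 -0.04746881  0.0639619 ] [-0.1038306   0.09801827  0.3017581 ]
```

View pics/s7.png

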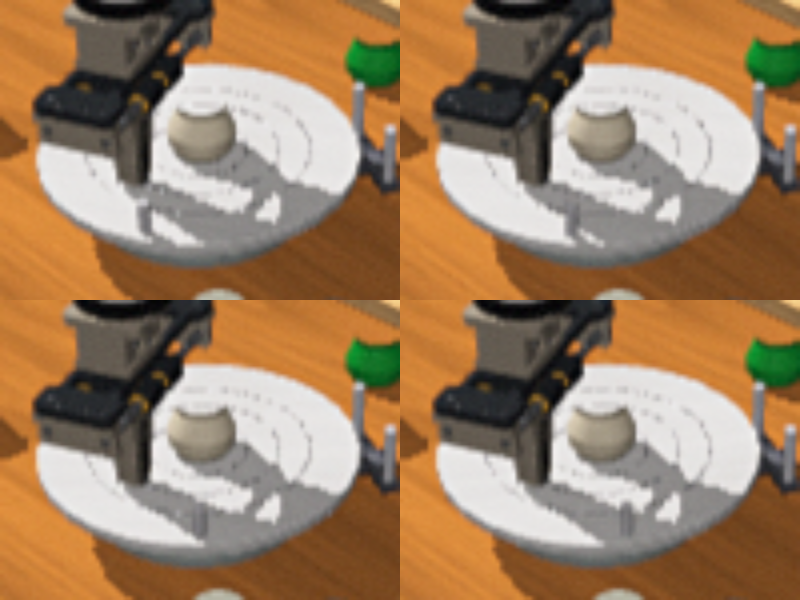

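Run:
```python
from h import *
T=[15.325,15.425,15.525,15.625];A=[]
for i,(u,v) in enumerate([(145,204),(172,206),(201,207),(227,203)]):
    c=load(f'side7_{i}');R,a=ang(c,(205+u/4,165+v/3.75),.09);A.append(a+4*np.pi);print(T[i],R,a)
print(np.polyfit(np.array(T)-15.475,A,1), (A[3]-(5.432+2*np.pi-.0+0*0))/(15.625-12.825))
# global quadratic through picks
t=np.array([7.925,10.075,10.175,12.725,12.825]+T);th=np.array([-.783,5.188,5.432,5.188+2*np.pi,5.432+2*np.pi]+A)
q=np.polyfit(t,th,2);print(q,np.round(np.polyval(q,t)-th,3))
for x in np.arange(16,18,.1): print(round(x,2),round(np.polyval(q,x)-6*np.pi,3),round(np.polyval(np.polyder(q),x),2))
```

```text
15.325 0.12250592508468672 4.098008712850465
15.425 0.12083623414657667 4.263884409900799
15.525 0.12133794305171751 4.441232615635883
15.625 0.11890855216340422 4.604201328699209
[ 1.69592605 16.91820238] 1.9483523699567116
[ -0.07759267   4.15854441 -28.85512448] [ 0.011 -0.022 -0.007  0.027  0.001 -0.013 -0.002 -0.003  0.008]
16.0 -1.032 1.68
16.1 -0.865 1.66
16.2 -0.7 1.64
16.3 -0.536 1.63
16.4 -0.374 1.61
16.5 -0.213 1.6
16.6 -0.054 1.58
16.7 0.103 1.57
16.8 0.259 1.55
16.9 0.413 1.54
17.0 0.566 1.52
17.1 0.718 1.5
17.2 0.867 1.49
17.3 1.015 1.47
17.4 1.162 1.46
17.5 1.307 1.44
17.6 1.451 1.43
17.7 1.593 1.41
17.8 1.733 1.4
17.9 1.872 1.38
```

The pass at 16.63 s comes at 1.58 rad/s. One turn later, at about 22.05 s, it should still be at roughly 0.74 rad/s, which leaves twice the timing margin, so I'll wait for that one.

Call:
drive_tool([
  [0,[0,0,0],[0,0,0]],
  [0,[0,0,0],[0,0,0]],
  [0,[0,0,0],[0,0,0]],
  [0,[0,0,0],[0,0,0]],
  [0,[0,0,0],[0,0,0]],
  [0,[0,0,0],[0,0,0]],
  [0,[0,0,0],[0,0,0]],
  [0,[0,0,0],[0,0,0]],
  [0,[0,0,0],[0,0,0]],
  [0,[0,0,0],[0,0,0]],
  [0,[0,0,0],[0,0,0]],
  [0,[0,0,0],[0,0,0]],
  [0,[0,0,0],[0,0,0]],
  [0,[0,0,0],[0,0,0]],
  [0,[0,0,0],[0,0,0]],
  [0,[0,0,0],[0,0,0]],
  [0,[0,0,0],[0,0,0]],
  [0,[0,0,0],[0,0,0]],
  [0,[0,0,0],[0,0,0]],
  [0,[0,0,0],[0,0,0]],
])

```text
time_s: 18.18
tcp_pos: [0.4714, -0.0475, 0.064]
tool_rot: [[-0.403, 0.915, -0.0], [0.915, 0.403, -0.0], [-0.0, -0.0, -1.0]]
force: [-0.1, -0.1, -0.8]
grip_width: 0.0007
```

Call:
drive_tool([
  [0,[0,0,0],[0,0,0]],
  [0,[0,0,0],[0,0,0]],
  [0,[0,0,0],[0,0,0]],
  [0,[0,0,0],[0,0,0]],
  [0,[0,0,0],[0,0,0]],
  [0,[0,0,0],[0,0,0]],
  [0,[0,0,0],[0,0,0]],
  [0,[0,0,0],[0,0,0]],
  [0,[0,0,0],[0,0,0]],
  [0,[0,0,0],[0,0,0]],
  [0,[0,0,0],[0,0,0]],
  [0,[0,0,0],[0,0,0]],
  [0,[0,0,0],[0,0,0]],
  [0,[0,0,0],[0,0,0]],
])

```text
time_s: 19.92
tcp_pos: [0.4714, -0.0475, 0.064]
tool_rot: [[-0.403, 0.915, -0.0], [0.915, 0.403, -0.0], [-0.0, -0.0, -1.0]]
force: [-0.2, 1.2, 0.2]
grip_width: 0.0004
```

```bash
python3 seq.py 8 4 3
```

```text
0 19.925
1 20.125
2 20.325
3 20.525
20.575 [ 0.47136854 -0.04746722  0.06394417] [-0.30045282 -0.17777688  0.22707721]
```

View pics/s8.png

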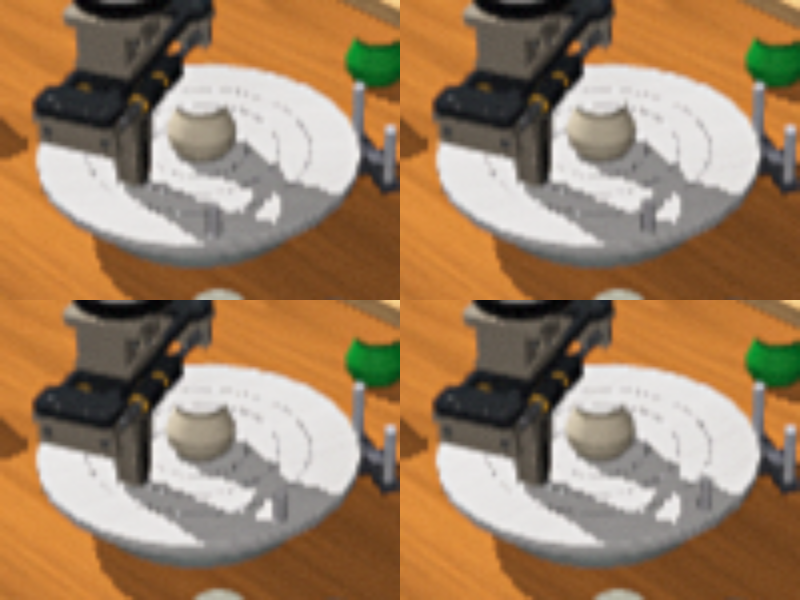

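Pin tops are at about (213,205), (248,200), (281,488−300) and (305,479−300) in the four panels.

Run:
```python
from h import *
T=[15.325,15.425,15.525,15.625];A=[x+4*np.pi for x in (4.098,4.264,4.441,4.604)]
T2=[19.925,20.125,20.325,20.525];A2=[]
for i,(u,v) in enumerate([(213,205),(248,199),(281,188),(305,179)]):
    c=load(f'side8_{i}');R,a=ang(c,(205+u/4,165+v/3.75),.09);A2.append(a+6*np.pi);print(T2[i],R,a)
print('local',np.polyfit(np.array(T2)-20.525,np.array(A2)-8*np.pi,1))
t=np.array([10.075,10.175,12.725,12.825]+T+T2);th=np.array([5.188,5.432,5.188+2*np.pi,5.432+2*np.pi]+A+A2)
for d in(2,3):
    q=np.polyfit(t-20,th,d);print(q,np.round(np.polyval(q,t-20)-th,3))
    for x in np.arange(20.7,22.5,.1): print(round(x,2),round(np.polyval(q,x-20)-8*np.pi,3),round(np.polyval(np.polyder(q),x-20),2))
```

```text
19.925 0.11962877302261066 4.515675595368339
20.125 0.11840370381559166 4.7413136192031216
20.325 0.11707652664477876 4.981832756814061
20.525 0.11951440976644279 5.163332739229952
local [ 1.09174528 -1.10512304]
[-0.07345594  1.11204477 23.45696892] [-0.004  0.008  0.008 -0.019 -0.012  0.002  0.002  0.015  0.008  0.004
 -0.021  0.008]
20.7 -0.933 1.01
20.8 -0.833 0.99
20.9 -0.734 0.98
21.0 -0.637 0.97
21.1 -0.541 0.95
21.2 -0.447 0.94
21.3 -0.354 0.92
21.4 -0.263 0.91
21.5 -0.173 0.89
21.6 -0.085 0.88
21.7 0.002 0.86
21.8 0.088 0.85
21.9 0.172 0.83
22.0 0.254 0.82
22.1 0.336 0.8
22.2 0.415 0.79
22.3 0.493 0.77
22.4 0.57 0.76
22.5 0.645 0.74
[ 1.62869011e-04 -7.10997713e-02  1.11950430e+00  2.34553732e+01] [-0.007  0.006  0.014 -0.013 -0.013 -0.    -0.     0.013  0.006  0.003
 -0.02   0.011]
20.7 -0.928 1.02
20.8 -0.827 1.01
20.9 -0.727 0.99
21.0 -0.629 0.98
21.1 -0.532 0.96
21.2 -0.436 0.95
21.3 -0.342 0.94
21.4 -0.249 0.92
21.5 -0.158 0.91
21.6 -0.068 0.89
21.7 0.021 0.88
21.8 0.108 0.87
21.9 0.194 0.85
22.0 0.279 0.84
22.1 0.362 0.82
22.2 0.443 0.81
22.3 0.523 0.8
22.4 0.602 0.78
22.5 0.68 0.77
```

Call:
drive_tool([
  [0,[0,0,0],[0,0,0]],
  [0,[0,0,0],[0,0,0]],
  [0,[0,0,0],[0,0,0]],
  [0,[0,0,0],[0,0,0]],
  [0,[0,0,0],[0,0,0]],
])

```text
time_s: 21.2
tcp_pos: [0.4714, -0.0475, 0.064]
tool_rot: [[-0.403, 0.915, 0.0], [0.915, 0.403, -0.0], [-0.0, -0.0, -1.0]]
force: [-0.3, 0.7, 0.6]
grip_width: 0.0006
```

```bash
python3 seq.py 9 1 0
```

```text
0 21.2
21.25 [ 0.471371   -0.04741895  0.0639595 ] [ 0.36903405  0.57828124 -0.55105261]
```

View pics/s9.png

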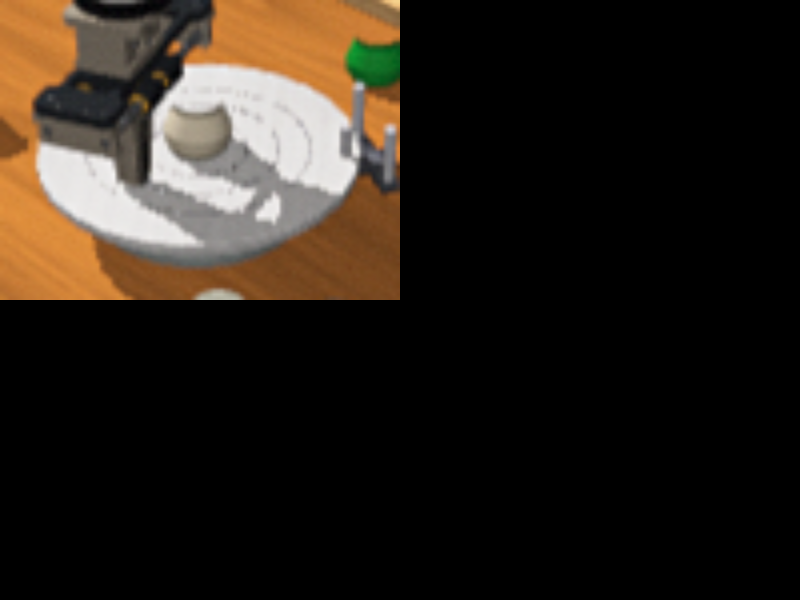

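The pin top at (347,129) corresponds to ≈ −0.45 rad, which agrees with the prediction of −0.44. I'll start the press row at t = 21.55 s.

Run:
```python
from bench import r,camera
camera('top');print(r.state()['time_s'])
```

```text
21.3
```

Call:
drive_tool([
  [0,[0,0,0],[0,0,0]],
  [0,[0,0,0],[0,0,0]],
  [0,[0,0,0.08],[0,0,0]],
  [0,[0,0,0],[0,0,0]],
])

```text
time_s: 21.8
tcp_pos: [0.4719, -0.0479, 0.0604]
tool_rot: [[-0.403, 0.915, 0.0], [0.915, 0.403, -0.002], [-0.002, -0.0, -1.0]]
force: [-4.4, 0.1, 15.7]
grip_width: 0.0005
```

Call:
drive_tool([
  [0,[0,0,0],[0,0,0]],
  [0,[0,0,0],[0,0,0]],
  [0,[0,0,0],[0,0,0]],
  [0,[0,0,0],[0,0,0]],
])

```text
time_s: 22.3
tcp_pos: [0.4719, -0.0478, 0.0604]
tool_rot: [[-0.403, 0.915, 0.001], [0.915, 0.403, -0.002], [-0.002, -0.0, -1.0]]
force: [-3.7, -0.5, 16.2]
grip_width: 0.0006
```

```bash
python3 seq.py 10 2 2
```

```text
0 22.3
1 22.45
22.5 [ 0.47188913 -0.04783838  0.06036266] [-3.71956626 -0.45243986 15.37316593]
```

View pics/s10.png

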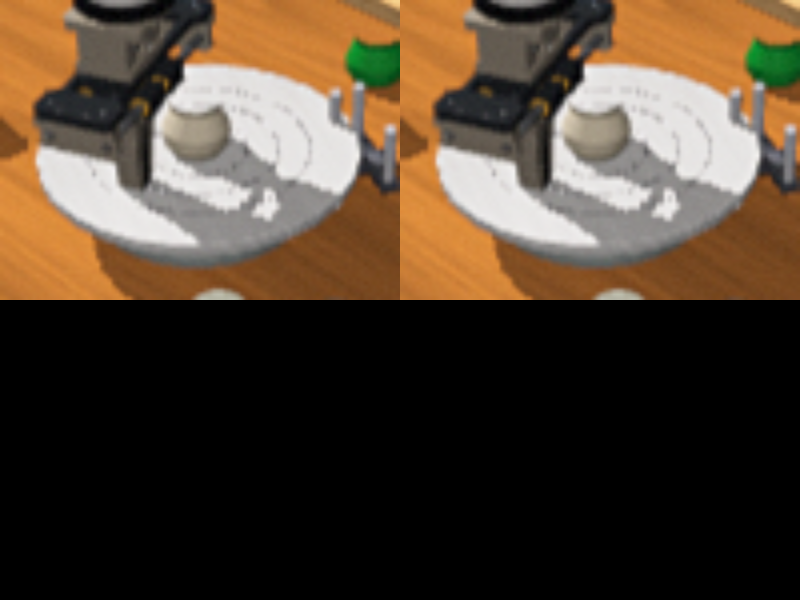

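Run:
```python
from h import *
for i in(0,1):
    c=load(f'side10_{i}');R,a=ang(c,(205+335/4,165+91/3.75),.09);print(R,(a+np.pi)%(2*np.pi)-np.pi)
    print(ang(c,(205+336/4,165+120/3.75),.06))
    for z in(.06,.09): print(proj(c,[*(C+.118*np.array([np.cos(G),np.sin(G)])),z])-[205,165])
d=cv2.absdiff(load('side10_0')['frame'],load('side10_1')['frame']);print(d[165:245,205:305].max())
```

```text
0.11730843626920495 0.014519535843693365
(np.float64(0.11831883332086285), np.float64(0.0013831206240637606))
[[83.92661255 32.04567899]]
[[84.13922387 24.50897541]]
0.11730843626920495 0.014519535843693365
(np.float64(0.11831883332086285), np.float64(0.0013831206240637606))
[[83.92661255 32.04567899]]
[[84.13922387 24.50897541]]
12
```

The wheel is stopped with the pin at about +0.01 rad, in the middle of the gate, and the two frames 0.15 s apart are the same. Now I lift away straight up.

Call:
drive_tool([
  [0,[0,0,-0.03],[0,0,0]],
  [0,[0,0,-0.1],[0,0,0]],
  [0,[0,0,-0.3],[0,0,0]],
  [0,[0,0,-0.7],[0,0,0]],
  [0,[0,0,-0.8],[0,0,0]],
  [0,[0,0,-0.6],[0,0,0]],
  [0,[0,0,0],[0,0,0]],
  [0,[0,0,0],[0,0,0]],
  [0,[0,0,0],[0,0,0]],
  [0,[0,0,0],[0,0,0]],
])

```text
time_s: 23.75
tcp_pos: [0.4708, -0.0473, 0.2101]
tool_rot: [[-0.403, 0.915, -0.002], [0.915, 0.403, 0.001], [0.001, -0.001, -1.0]]
force: [0.0, -0.1, 0.5]
grip_width: 0.0003
```

Run:
```python
from snap import *
from h import *
a=snap('side','11a');b=snap('top','11');
for _ in range(6): camera('top')
c=snap('side','11b')
print('side diff',cv2.absdiff(a['frame'],c['frame'])[165:245,205:305].max(),r.state()['time_s'],r.state()['tcp_pos'],r.state()['force'])
A=cv2.resize(c['frame'][130:280,160:360],None,fx=2,fy=2);B=cv2.resize(b['frame'][130:280,160:360],None,fx=2,fy=2)
cv2.imwrite('pics/both11.png',cv2.cvtColor(np.hstack([A,B]),cv2.COLOR_RGB2BGR))
cv2.imwrite('pics/s11.png',cv2.cvtColor(cv2.resize(c['frame'][165:245,205:305],None,fx=4,fy=3.75),cv2.COLOR_RGB2BGR))
```

```text
side diff 74 24.2 [ 0.4713936  -0.04741722  0.21094008] [-0.21896834  0.31007024  0.63823942]
```

View pics/both11.png

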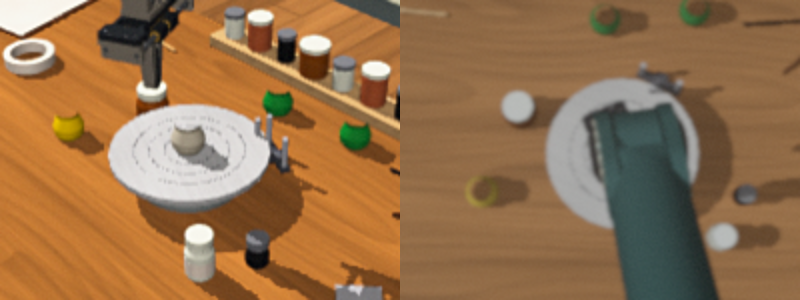

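View pics/s11.png

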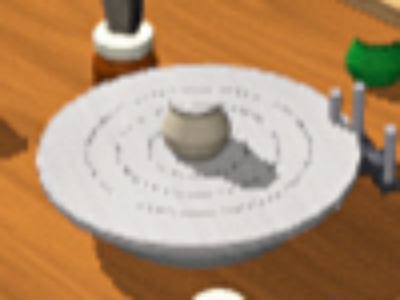

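The pin is still at about (335,91), between the posts. The 74-level difference may come from the finger tip at the upper left, so I'll check near the pin only.

Run:
```python
from snap import *
from h import *
a=load('side11a');b=load('side11b');p=load('side10_1')
d=cv2.absdiff(a['frame'],b['frame']).max(2);print('pin region diff',d[180:205,283:293].max(),'disc',d[185:240,215:300].max(),np.argwhere(d[165:245,205:305]>40)[:5])
print('pin vs braked',cv2.absdiff(p['frame'],b['frame'])[182:202,285:292].max())
c=snap('side','12');print('later pin diff',cv2.absdiff(b['frame'],c['frame'])[180:205,283:293].max(),r.state()['time_s'])
# pot: chalk-ish centroid vs axis
print('axis foot px',proj(b,[*C,.06])-[205,165],'pot belly expected',proj(b,[*C,.085])-[205,165], 'seen',196/4,132/3.75)
# bystanders before/after, side view
o=load('top0');n=load('top11')
D=cv2.absdiff(cv2.GaussianBlur(o['frame'],(3,3),0),cv2.GaussianBlur(n['frame'],(3,3),0)).max(2)
for nm,(u,v) in dict(tall=(321,248),small=(333,227),wide=(219,183),tape=(127,198),cup=(104,241),knife=(378,220),bottle=(399,192)).items(): print(nm,D[v-14:v+15,u-14:u+15].max())
```

```text
pin region diff 9 disc 12 [[ 8 27]
 [ 9 31]
 [ 9 32]
 [ 9 33]]
pin vs braked 19
later pin diff 8 24.25
axis foot px [[49.50381106 38.92571817]] pot belly expected [[49.31864678 32.60221226]] seen 49.0 35.2
tall 104
small 32
wide 9
tape 10
cup 9
knife 46
bottle 29
```

Run:
```python
from h import *
a=load('side1')['frame'];b=load('side12')['frame'];D=cv2.absdiff(a,b).max(2)
print('tall',D[240:272,248:272].max(),'small',D[240:266,280:298].max())
a=load('top0')['frame'];b=load('top11')['frame'];D=cv2.absdiff(a,b).max(2)
y,x=np.where(D[234:262,305:338]>40);print(len(x), x.min()+305 if len(x) else '',x.max()+305 if len(x) else '')
```

```text
tall 10 small 40
169 305 314
```

Run:
```python
from bench import job
print(job.close_job())
```

```text
the job is handed in; nothing more can be done
None
```

I flicked the wheel anticlockwise by its pin to about 2.8 rad/s, lifted clear, and let the pin run past the gate four times. I then braked on the next pass (25.13 rad) by pressing a closed fingertip on the disc top, about 70 mm from the axis. The wheel was turning at about 0.9 rad/s when I pressed. I handed the job in at about 24.3 s; it reports no verdict.

**Last checks:**
- **Stop:** the pin stopped about 0.01 rad from the gate's middle, with about 15 N holding it. It hadn't moved when I lifted the hand, and it stayed still in pictures over the next half second.
- **Pot:** it stands upright on the axis, within about 1 px sideways and 2.5 px vertically of where I expected it.
- **Hand:** it is about 150 mm above the disc, and the force reading was about zero.
- **Bystanders:** the wide jar, tape and cup look unchanged from above, and the tall jar looks unchanged from the side.

**Checks that disagreed:**
- **Bystander pictures:** the top view differed beside the tall jar, where the arm is in the picture. There were smaller differences around the small jar, knife and bottle, which I put down to shadow and did not follow up. The hand was never low near any of them.
- **Press test:** before the flick, a test press on the resting disc read about 114 N, just under the 120 N wrist limit. I made the real touch much slower.

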